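# Tap a drill-chuck arbor home in its taper

### The job

Fit the plain arbor from the rack to the drill chuck held nose-down in the green vice: stand it, short taper down, in the chuck's socket and let go, then tap it fully home with the wooden knocker until its collar sits on the chuck's back, never bearing on it with more than 35 newtons. Drive it with the knocker, not with the gripper. Stand the knocker back upright on the bench and leave everything else where it is.

Things in the scene. Friction and masses are not known exactly. Their poses are not given: they have to be found in the camera images.
- arbor_mid (a point): Half-way up (52.5 mm) the axis of the plain arbor: loose steel shank, 105 mm tall, 0.19 kg, upright in a rack hole, z up its axis. From below: short taper (16 mm diameter growing to 18 mm over 32 mm, nose rounded), collar 30 mm diameter, 7 mm thick, then a long shank narrowing from 18 to 15 mm with a flat blunt end. In the rack the taper is sunk and the collar rests on top. Grip the shank 50 to 100 mm up.
- arbor_end (a point): Centre of the arbor's flat blunt upper end, 15 mm diameter, 105 mm above its lower end, 52.5 mm above arbor_mid: the face to tap on. The other two tools in the rack end in points.
- arbor_collar (a point): Centre of the underside of the arbor's collar, on its axis, 20.5 mm below arbor_mid and 73 mm below the blunt end. It must come down onto the chuck's back. Set in loosely, the arbor stands by itself with this 4 to 7 mm above the chuck's back.
- chuck_mouth (a point): Centre of the socket's mouth in the chuck's flat back, 95 mm above the bench. Chuck: dark steel, 49 mm diameter, fixed, socket up and vertical, 17.3 mm at the mouth, 36 mm deep, same taper as the arbor. The arbor wedges: the push needed rises evenly over the last 4 to 7 mm to some 16 to 26 N as the collar lands (varies), then a hard stop. It stays as deep as driven; a pull of some 6 N may loosen it.
- vice: Green cast vice fixed on the bench, base 150 x 100 mm (x by y), jaws with wooden liners either side of the chuck (up to 69 mm high, 97 mm over the jaws in y), screw with cross handle on its +x side out to 118 mm. Origin on the bench right below chuck_mouth.
- knocker_mid (a point): Half-way up (51.5 mm) the axis of the loose turned wooden knocker, about 0.25 kg, standing upright on the bench, z up: round head 52 mm diameter, 40 mm high, with a flat striking face underneath; rounded shoulder up to 48 mm; upright round handle 27 mm diameter from 48 to 96 mm; top at 103 mm. Grip the handle from above and bring the flat face down on the arbor's end.
- rack: Fixed wooden block 70 mm (x) by 210 mm (y) by 45 mm high, with three upright holes 25 mm diameter, 37 mm deep, on its y axis at -70, 0 and +70 mm from the centre; origin under its centre. Holds the arbor and the two centres in any order.
- spur_centre_mid (a point): On the axis of the spur centre, 52.5 mm above its lower end: same short taper and collar as the arbor, but topped by a 21 mm diameter body with four small spurs and a point, 84 mm tall. Stands in the rack. Leave it.
- cone_centre_mid (a point): On the axis of the cone centre, 52.5 mm above its lower end: same taper and collar, 26 mm diameter body ending in a cone point, 89 mm tall. Stands in the rack. Leave it.
- wax_jar: Loose amber glass jar, 64 mm diameter, 60 mm high; origin under it. Leave it.
- spindle: Loose turned wooden spindle with square ends, 220 mm long (y), 30 mm high; origin under its middle. Leave it.
- bowl_blank: Loose round dark wood blank, 110 mm diameter, 35 mm high; origin under it. Leave it.
- chuck_key: Loose T-shaped chuck key lying flat, 80 mm along x with a 70 mm cross bar at +x, 16 mm high; origin under it. Leave it.
- caliper: Loose steel caliper lying flat, 200 mm along y, jaws to +x, 8 mm high; origin under it. Leave it.
- gouge: Loose turning gouge lying along x, wooden handle 160 mm to -x, steel blade 150 mm to +x, 28 mm high; origin under the joint of the two. Leave it.
Not all that is in view belongs to the job. What is shaped like the part that bears arbor_mid but blue is not meant.

How it is judged:
By the outcome, as a careful person would: the job done as asked, in the order asked, and still so for the second after the job is handed in, with the robot touching nothing.
It also fails if it takes over 64 s, if anything falls off the work surface, if the arm or the gripper's body presses on something with over 40 N, if the wrist force passes 120 N, or if a joint passes its speed limit or range.

### The arm

A 6-joint arm with a two-finger parallel gripper is mounted at the origin on the work surface. World frame = base frame: x ahead of the robot, y to its left, z up, the work surface at z = 0. Lengths are in m, angles in rad, forces in N, time in s.
With the tool pointing down it reaches from about 0.3 to 0.875 m from the base axis. Payload 6.4 kg.
Tool frame: the origin (TCP) lies midway between the tips of the shut fingers; the grasp point (between the pads) lies 19 mm behind it (ctrl.tcp_to_grasp is the distance from the TCP to the grasp point, in m); z points along the fingers, y is the direction in which the jaws open and shut (so a half turn about z gives the same grasp; the last joint's range is limited). The gripper opens to 85 mm and grips with 20 to 120 N. Pads are 22 mm wide; open, the fingers measure 114 mm over their backs; the gripper's body (76 mm by 85 mm) begins 54 mm behind the grasp point. The pads swing forward as they close: fully open they stand 13 mm farther back than shut.
Start: joints at [1.077, 0.181, 1.607, -0, 1.354, -0.206], TCP at [0.163, 0.551, 0.231] pointing down, gripper open.
Joint ranges: [-2.99, 2.99], [-0.89, 2.07], [0.3, 2.58], [-1.14, 4.28], [0, 2.63], [-3.12, 3.12]. Speed limits (rad/s): [2.57, 2.57, 3.01, 3.14, 3.14, 3.14].

### API

Orientations are given as a unit quaternion [w, x, y, z].
In Python, from bench import monitor, imaging, order, spotter, ctrl gives the robot as it stands.
- The arm moves only by the shell command python3 -m pendant 'ROWS'. ROWS is JSON, a list that holds one entry, the list of rows, each a list of 5 numbers: the shift along the world's x, y, z in mm, then the turn about the world's z in degrees, then the finger opening in mm, from 0 to 85.4. A call has 1 to 8 rows; each row shifts and turns the commanded pose from where the row before left it; what a row does not reach is not made up. A row lasts 1/8 s, in which the tool goes at most 62.5 mm and 10.7 degrees, less where a joint would pass 70% of its speed; a pose out of reach is approached as far as the arm can. A call with a gripper value outside its range is refused whole. The fingers move at their own pace and stop on an object; the grip force is fixed at half the most. Time passes only in rows, so rows that do not move let the fingers close. It gives the time, the measured TCP pose, the force and the opening at its end, in the units of the state.
- monitor.get_obs(): the state, without advancing time (a new reading comes with each control period).
- imaging.camera(name): name is "side" or "top"; returns a dict with "img" (384x512x3 uint8, red, green, blue), "vfov" (degrees; the focal length in pixels is half the picture's height over the tangent of half this angle, whatever the lens; pixels are square), "cx", "cy" (the principal point, pixels), "origin" and "orientation" of the camera in the world. Camera axes: x right, y down, z forward; pixel columns grow to the right and rows downward; lengths in m; the calibration is good to about 2 mm. A picture is of the moment at which its call begins. There is no depth.
- order.hand_in(): hands the job in, once; it reports no verdict.
Trained networks look in the newest picture that a camera, given by its name, has taken for a name from the list of things; names that differ only in an ending like _2 or _b are one class to them, and where a whole thing is asked for, a point or a joint stands for the part that bears it (a point fixed in the world has none). Each returns a list of dicts, best first, with "confidence" (0 to 1); they miss things now and then, are a little off and sometimes report something else, mostly with a low value. They report only what shows in the picture. A call takes as long as a camera call. They do not tell look-alikes from the thing itself.
- spotter.recognise(camera, thing): "at" ([x, y, z] in m, in the coordinates of the camera as it stood for that picture, good to about 4 mm: the middle of the surface that is visible of it).
- spotter.tip_of(camera, thing): "at" ([x, y, z] in m, in the coordinates of the camera as it stood for that picture, good to about 4 mm: a listed point, or the origin of a listed thing).
The state is a dict: "time_s": time; "q": joint angles; "dq": joint speeds; "joint_efforts": joint torques, N m; "eef_pos": TCP position; "eef_rot": TCP orientation; "wrist_force": force on the tool from outside, world axes, zero at the start; "torque": the same for the moment, N m; "opening": opening from 0.0 (shut) to 1.0 (fully open).
Only numpy, scipy, OpenCV 4.12 (cv2) and the standard library are available. Lean on these libraries where they do the work, as an engineer would, in place of code of your own. Each camera call takes 0.05 s, during which the arm holds its last target. There are 200 camera calls.

## Working session

There is one attempt and no reset: what is moved stays moved. The work goes in short steps, Python scripts to look and compute and a shell command to move; the robot and the scene stay as the last step left them, time stands still between calls to the robot, and variables do not carry over. Pictures are saved under pics/ and viewed, about 8 in all and at most 12, crops included, and the job is handed in when it is done.

```bash
ls; mkdir -p pics; cat > h.py <<'E'
import numpy as np, cv2
from bench import monitor, imaging, order, spotter, ctrl
from scipy.spatial.transform import Rotation as R
def rot(q): return R.from_quat([q[1],q[2],q[3],q[0]]).as_matrix()
def cam(n):
    c=imaging.camera(n); c['R']=rot(c['orientation']); c['o']=np.array(c['origin'])
    c['f']=c['img'].shape[0]/2/np.tan(np.radians(c['vfov'])/2); return c
def save(c,name,crop=None,s=1):
    im=c['img'][:,:,::-1]
    if crop: im=im[crop[1]:crop[3],crop[0]:crop[2]]
    cv2.imwrite('pics/'+name,cv2.resize(im,None,fx=s,fy=s,interpolation=cv2.INTER_CUBIC))
def world(c,p): return c['R']@np.array(p)+c['o']
def pix(c,w):
    p=c['R'].T@(np.array(w)-c['o']); return np.array([c['cx']+c['f']*p[0]/p[2],c['cy']+c['f']*p[1]/p[2]])
def atz(c,u,v,z):
    d=c['R']@np.array([(u-c['cx'])/c['f'],(v-c['cy'])/c['f'],1]); return c['o']+d*(z-c['o'][2])/d[2]
E
python3 - <<'E'
from h import *
for n in ['side','top']:
    c=cam(n); save(c,n+'0.png',s=1.5); print(n,c['vfov'],c['cx'],c['cy'],c['o'].round(3),c['R'].round(3).tolist())
    for t in ['arbor_mid','arbor_end','arbor_collar','chuck_mouth','vice','knocker_mid','rack','spur_centre_mid','cone_centre_mid','wax_jar','spindle']:
        for d in spotter.tip_of(n,t)[:3]:
            w=world(c,d['at']); print(t,round(d['confidence'],2),w.round(3),pix(c,w).round(0))
s=monitor.get_obs(); print(s['time_s'],s['eef_pos'],s['eef_rot'],s['wrist_force'],s['opening'],ctrl.tcp_to_grasp)
E
```

```text
pics
side 44.327604159965986 257.9238735218682 191.89472025557987 [ 0.417 -0.895  0.97 ] [[0.991, -0.076, 0.113], [-0.134, -0.683, 0.718], [0.022, -0.726, -0.687]]
arbor_mid 0.74 [0.447 0.356 0.048] [209. 134.]
arbor_mid 0.72 [0.552 0.029 0.099] [254. 188.]
arbor_mid 0.67 [0.541 0.35  0.066] [238. 129.]
arbor_end 0.68 [0.562 0.46  0.102] [241. 101.]
arbor_end 0.59 [0.45  0.353 0.105] [209. 120.]
arbor_end 0.52 [0.543 0.351 0.116] [238. 116.]
arbor_collar 0.68 [0.56  0.459 0.032] [240. 118.]
arbor_collar 0.65 [0.539 0.355 0.046] [237. 133.]
arbor_collar 0.46 [0.451 0.352 0.029] [210. 140.]
chuck_mouth 0.7 [0.552 0.029 0.097] [254. 189.]
vice 0.83 [0.554 0.031 0.002] [254. 213.]
vice 0.32 [0.725 0.23  0.004] [299. 163.]
knocker_mid 0.79 [ 0.477 -0.21   0.052] [236. 273.]
rack 0.87 [0.549 0.281 0.001] [243. 158.]
spur_centre_mid 0.48 [0.562 0.216 0.069] [249. 154.]
cone_centre_mid 0.64 [0.551 0.286 0.068] [243. 140.]
wax_jar 0.76 [ 0.715 -0.251 -0.003] [333. 291.]
wax_jar 0.56 [0.552 0.033 0.001] [254. 213.]
spindle 0.56 [ 0.736 -0.015  0.002] [320. 219.]
spindle 0.48 [0.546 0.285 0.003
[... 519 characters left out ...]
.59 [0.45  0.354 0.035] [141. 223.]
chuck_mouth 0.93 [0.552 0.035 0.097] [247. 189.]
vice 0.7 [ 0.553  0.033 -0.002] [248. 193.]
knocker_mid 0.56 [ 0.476 -0.212  0.052] [329. 218.]
rack 0.82 [0.545 0.286 0.   ] [169. 194.]
spur_centre_mid 0.65 [0.56  0.215 0.064] [187. 186.]
spur_centre_mid 0.55 [ 0.72  -0.255  0.001] [338. 145.]
cone_centre_mid 0.43 [ 0.552  0.03  -0.002] [249. 194.]
cone_centre_mid 0.4 [0.551 0.282 0.065] [165. 189.]
wax_jar 0.55 [ 0.722 -0.253 -0.001] [337. 144.]
spindle 0.64 [ 0.738 -0.015  0.001] [265. 138.]
1.2 [0.16320493 0.55137526 0.23130508] [7.38911929e-06 1.43412354e-01 9.89663022e-01 1.47760253e-05] [ 0.20421906 -0.7999676  -0.21901153] 0.9948086257918674 0.0187
```

View pics/side0.png

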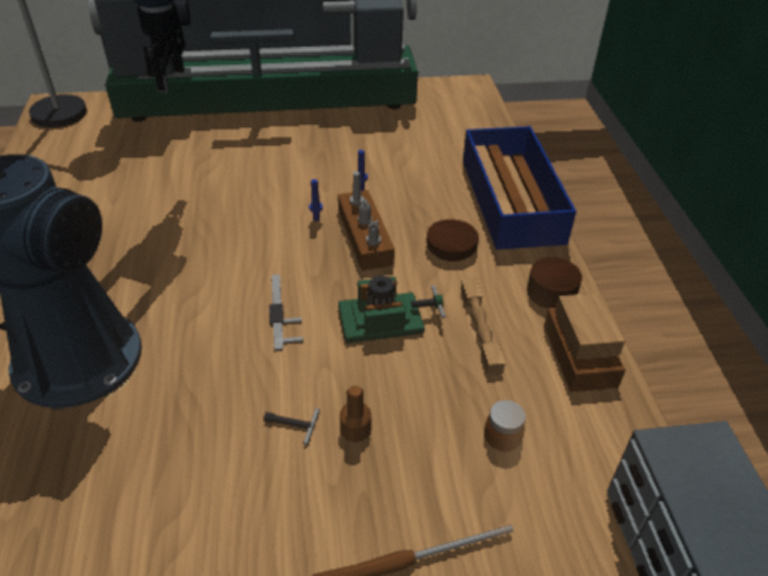

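View pics/top0.png

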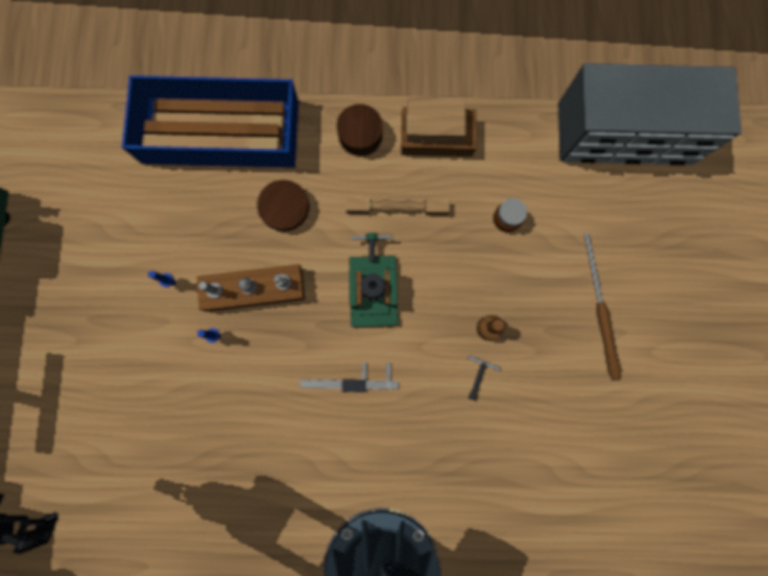

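```bash
python3 - <<'E'
import cv2
a=cv2.imread('pics/side0.png')[120:270,280:450]; b=cv2.imread('pics/top0.png')[220:370,130:300]
a=cv2.resize(a,(595,525)) ; cv2.imwrite('pics/crop0.png',cv2.resize(a,None,fx=1,fy=1))
E
```

```text
(no output)
```

View pics/crop0.png

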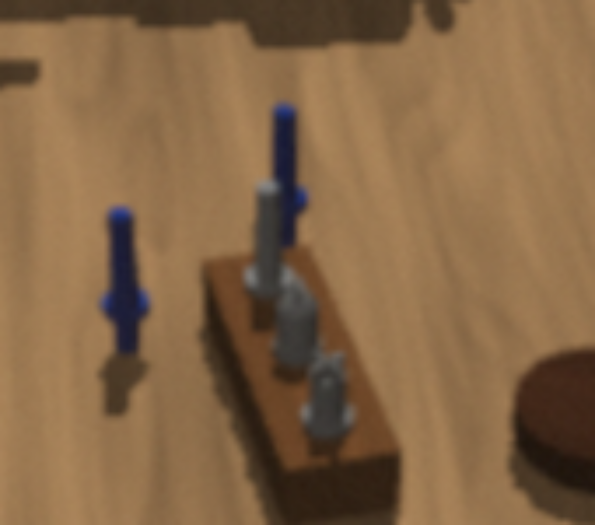

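Candidates in the side image: blue look-alikes at (210,140) and (241,118), and the grey plain shank with a flat end at (238,120). The cone centre at (243,140) and spur centre at (249,154) end in points. I choose the grey one at the rack's far (+y) end, about (0.539, 0.353). The crop confirms a blunt end.

```bash
python3 -m pendant '[[[47,-25,0,-8,60],[47,-25,0,-8,60],[47,-25,0,-8,60],[47,-25,0,-8,60],[47,-25,0,-8,60],[47,-25,0,-8,60],[47,-24,0,-8,60],[47,-24,0,-8,60]]]'
```

```text
time_s: 2.2
eef_pos: [0.5407, 0.3524, 0.2313]
eef_rot: [-0.0, 0.648, 0.762, 0.0]
wrist_force: [-0.0, -0.0, -0.8]
opening: 0.704
```

```bash
python3 - <<'E'
from h import *
# subpixel ideas: pixel of arbor end / knocker / chuck from both cams
for n in ['side','top']:
    c=cam(n); save(c,n+'1.png')
    for t in ['arbor_end','arbor_mid','chuck_mouth']:
        for d in spotter.tip_of(n,t)[:4]:
            w=world(c,d['at']); print(n,t,round(d['confidence'],2),w.round(4),pix(c,w).round(1))
s=monitor.get_obs(); print(s['time_s'],s['eef_pos'],s['eef_rot'],s['q'])
E
```

```text
side arbor_end 0.66 [0.5419 0.355  0.1196] [237.9 114.3]
side arbor_end 0.59 [0.5633 0.4588 0.1031] [241.1 100.6]
side arbor_mid 0.65 [0.4488 0.3583 0.0496] [209.5 133.4]
side arbor_mid 0.63 [0.559  0.4569 0.0523] [239.9 113.7]
side arbor_mid 0.47 [0.5398 0.3536 0.0663] [237.4 128.4]
side chuck_mouth 0.7 [0.5504 0.0323 0.101 ] [253.5 187.2]
top arbor_end 0.6 [0.5402 0.3558 0.1186] [133.7 189.2]
top arbor_end 0.47 [0.4452 0.3545 0.1048] [133.2 222.9]
top arbor_mid 0.62 [0.5369 0.3545 0.0668] [140.  192.9]
top arbor_mid 0.45 [0.4482 0.354  0.0519] [139.5 223. ]
top arbor_mid 0.43 [ 0.55    0.0312 -0.0033] [248.8 194.4]
top chuck_mouth 0.59 [0.554  0.0326 0.0966] [247.6 188.4]
2.6 [0.53802026 0.35430561 0.2313967 ] [-1.45459721e-04  6.45219488e-01  7.63997245e-01 -2.76684356e-05] [3.98338342e-01 3.32199434e-01 1.42087211e+00 2.38040902e-04
 1.38870248e+00 2.30119982e-01]
```

```bash
python3 -m pendant '[[[2,0,-40,0,60],[0,0,-40,0,60],[0,0,-40,0,60],[0,0,-30,0,60],[0,0,-9,0,60],[0,0,0,0,0],[0,0,0,0,0],[0,0,0,0,0]]]';python3 -m pendant '[[[0,0,0,0,0],[0,0,0,0,0],[0,0,0,0,0]]]'
```

```text
time_s: 3.6
eef_pos: [0.5418, 0.354, 0.0741]
eef_rot: [0.0, 0.646, 0.763, 0.001]
wrist_force: [-2.9, 0.6, 4.9]
opening: 0.17
time_s: 3.98
eef_pos: [0.5418, 0.354, 0.0742]
eef_rot: [0.0, 0.646, 0.763, 0.001]
wrist_force: [-2.8, 1.6, 6.6]
opening: 0.174
```

```bash
python3 -m pendant '[[[0,0,25,0,0],[0,0,45,0,0],[0,0,50,0,0],[0,0,0,0,0]]]';python3 -m pendant '[[[1,-20,0,0,0],[2,-50,0,0,0],[2,-60,0,0,0],[2,-60,0,0,0],[2,-60,0,0,0],[1,-50,0,0,0],[0,-22,0,0,0],[0,0,0,0,0]]]'
python3 - <<'E'
from h import *
for n in ['side','top']:
    c=cam(n); save(c,n+'2.png'); 
    u,v=pix(c,(0.552,0.032,0.12)).astype(int); save(c,n+'2c.png',(u-40,v-40,u+40,v+40),7)
    for t in ['arbor_end','arbor_collar','arbor_mid','chuck_mouth']:
        for d in spotter.tip_of(n,t)[:4]:
            w=world(c,d['at']); print(n,t,round(d['confidence'],2),w.round(4),pix(c,w).round(1))
s=monitor.get_obs(); print(s['time_s'],s['eef_pos'],s['wrist_force'],s['torque'],s['opening'])
a,b=cv2.imread('pics/side2c.png'),cv2.imread('pics/top2c.png'); cv2.imwrite('pics/c2.png',cv2.resize(np.hstack([a,b]),(800,400)))
E
```

```text
time_s: 4.47
eef_pos: [0.5444, 0.3546, 0.1984]
eef_rot: [0.003, 0.646, 0.763, 0.005]
wrist_force: [0.5, -0.6, -1.1]
opening: 0.17
time_s: 5.48
eef_pos: [0.5497, 0.029, 0.1903]
eef_rot: [-0.001, 0.648, 0.762, -0.001]
wrist_force: [-0.3, 0.3, -2.0]
opening: 0.173
side arbor_end 0.51 [0.5626 0.4564 0.1029] [240.9 101. ]
side arbor_end 0.5 [0.5573 0.0247 0.2345] [257.4 150. ]
side arbor_end 0.49 [0.4481 0.3571 0.1061] [208.5 119.2]
side arbor_collar 0.79 [0.5522 0.0313 0.161 ] [254.5 170.6]
side arbor_collar 0.73 [0.4524 0.3552 0.0314] [210.9 138.4]
side arbor_collar 0.64 [0.5629 0.456  0.033 ] [241.1 118.5]
side arbor_mid 0.72 [0.5516 0.0279 0.1827] [254.6 165.1]
side arbor_mid 0.45 [0.4476 0.3533 0.0503] [209.2 134.2]
side arbor_mid 0.41 [0.5565 0.0299 0.2339] [256.8 148.9]
side arbor_mid 0.39 [0.5594 0.4604 0.0512] [239.9 113.4]
side chuck_mouth 0.58 [0.5478 0.0342 0.0981] [252.4 187.6]
top arbor_end 0.59 [0.56   0.458  0.1083] [100.  182.1]
top arbor_end 0.57 [0.4436 0.351  0.1058] [134.3 223.5]
top arbor_collar 0.67 [0.4494 0.3539 0.0321] [141.7 223. ]
top arbor_collar 0.46 [0.5604 0.4546 0.0292] [112.2 186.4]
top arbor_mid 0.61 [0.4471 0.3542 0.0541] [139.2 223.3]
top arbor_mid 0.56 [0.5616 0.458  0.0515] [108.2 184.8]
top chuck_mouth 0.69 [0.5487 0.0344 0.0958] [247.  190.2]
5.975 [0.55116948 0.03196702 0.19227384] [-0.15517403  0.12415455 -2.47944292] [-0.02640409 -0.03073004  0.01327705] 0.16972626066714291
```

View pics/c2.png

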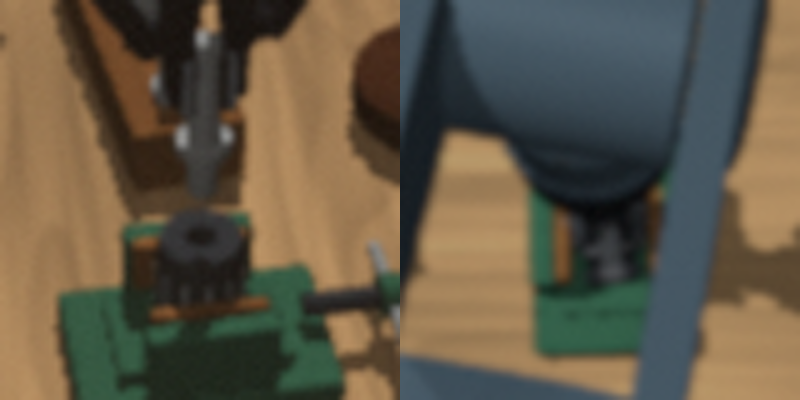

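The side crop shows the arbor held upright, its axis almost over the chuck (collar at crop (205,137), chuck ring at (203,236)). The top view is hidden by the arm, so I'll overlay model circles on the side view.

```bash
cat > ov.py <<'E'
from h import *
def overlay(c,name,circ,ctr,half=(32,32),s=12):
    u0,v0=(pix(c,ctr)-np.array(half)).astype(int)
    im=c['img'][v0:v0+2*half[1],u0:u0+2*half[0],::-1]
    im=cv2.convertScaleAbs(cv2.resize(im,None,fx=s,fy=s,interpolation=cv2.INTER_CUBIC),alpha=1.6)
    for (x,y,z,r,col) in circ:
        t=np.linspace(0,2*np.pi,60)
        P=np.array([pix(c,(x+r*np.cos(a),y+r*np.sin(a),z)) for a in t])
        P=((P-[u0,v0]+.5)*s-.5).round().astype(np.int32)
        cv2.polylines(im,[P],True,col,1,cv2.LINE_AA)
    cv2.imwrite('pics/'+name,im)
E
python3 - <<'E'
from ov import *
c=cam('side')
X,Y=.5512,.0320
mx,my=.5512,.0325
overlay(c,'ov2.png',[(mx,my,.095,.0245,(0,255,255)),(mx,my,.095,.00865,(0,255,255)),(X,Y,.163,.015,(0,0,255)),(X,Y,.170,.015,(0,0,255)),(X,Y,.236,.0075,(255,0,255)),(X,Y,.131,.007,(0,255,0))],(.5512,.032,.16),(24,30),12)
E
```

```text
(no output)
```

View pics/ov2.png

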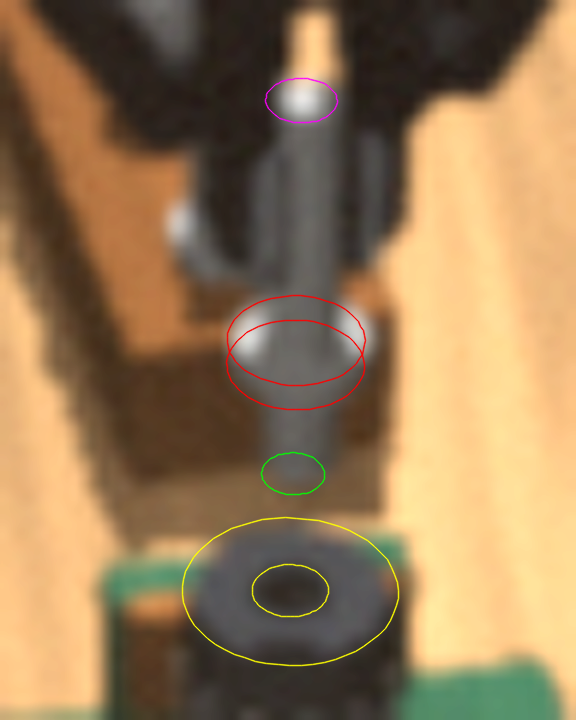

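Overlay: the mouth model (0.5512, 0.0325) fits the hole at (290,590). The held arbor sits about 7 px (1.6 mm) right of the model. I'll shift it -1.5 mm in x and lower it, watching the force.

```bash
python3 -m pendant '[[[-1.5,0.5,-16,0,0],[0,0,-14,0,0],[0,0,0,0,0]]]';python3 -m pendant '[[[0,0,-3,0,0],[0,0,-3,0,0],[0,0,0,0,0]]]';python3 -m pendant '[[[0,0,-2,0,0],[0,0,-2,0,0],[0,0,0,0,0]]]'; python3 - <<'E'
from h import *
s=monitor.get_obs(); print(s['time_s'],s['eef_pos'],s['wrist_force'],s['torque'],s['opening'])
E
```

```text
time_s: 6.4
eef_pos: [0.5481, 0.0321, 0.1599]
eef_rot: [-0.002, 0.646, 0.763, -0.001]
wrist_force: [0.3, 0.1, -1.5]
opening: 0.168
time_s: 6.78
eef_pos: [0.5497, 0.0319, 0.1563]
eef_rot: [0.0, 0.646, 0.763, 0.0]
wrist_force: [0.2, -0.3, -1.9]
opening: 0.171
time_s: 7.15
eef_pos: [0.5495, 0.0319, 0.1521]
eef_rot: [-0.0, 0.646, 0.763, -0.0]
wrist_force: [0.1, 0.3, -1.4]
opening: 0.176
7.15 [0.54954352 0.03189156 0.15208757] [ 0.07304344  0.30501183 -1.41402641] [-0.01552589  0.02256056  0.00852336] 0.17610827130587248
```

```bash
python3 -m pendant '[[[0,0,-3,0,0],[0,0,-3,0,0],[0,0,0,0,0]]]';python3 -m pendant '[[[0,0,-3,0,0],[0,0,-3,0,0],[0,0,0,0,0]]]'; python3 - <<'E'
from ov import *
c=cam('side')
X,Y=.5512,.0325;z=.0785
overlay(c,'ov3.png',[(X,Y,.095,.0245,(0,255,255)),(X,Y,z+.032,.015,(0,0,255)),(X,Y,z+.105,.0075,(255,0,255))],(.5512,.032,.13),(24,30),12)
s=monitor.get_obs(); print(s['time_s'],s['eef_pos'],s['wrist_force'],s['torque'],s['opening'])
E
```

```text
time_s: 7.52
eef_pos: [0.5494, 0.0319, 0.1459]
eef_rot: [-0.0, 0.646, 0.763, -0.0]
wrist_force: [0.9, -0.5, -2.7]
opening: 0.17
time_s: 7.9
eef_pos: [0.5495, 0.0319, 0.1399]
eef_rot: [-0.0, 0.646, 0.763, -0.0]
wrist_force: [0.3, -0.8, -1.6]
opening: 0.176
7.95 [0.54964337 0.03186621 0.14013756] [-0.37828812 -0.65334123 -2.3864674 ] [-0.04383569  0.04839781 -0.02033669] 0.17716675362799353
```

View pics/ov3.png

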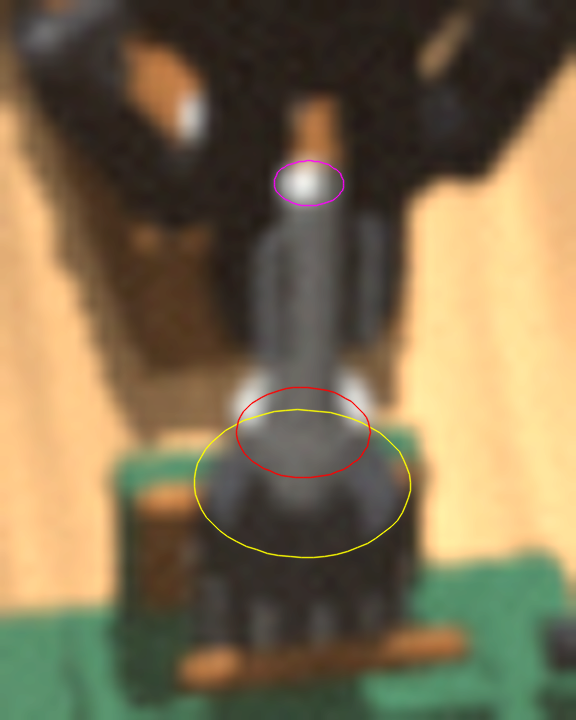

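The taper enters the hole at (303,500), with no contact force. Going on down.

```bash
python3 -m pendant '[[[0,0,-2,0,0],[0,0,-2,0,0],[0,0,0,0,0]]]';python3 -m pendant '[[[0,0,-1.5,0,0],[0,0,-1.5,0,0],[0,0,0,0,0]]]';python3 -m pendant '[[[0,0,-1,0,0],[0,0,0,0,0]]]'
```

```text
time_s: 8.32
eef_pos: [0.5496, 0.0319, 0.1361]
eef_rot: [-0.0, 0.646, 0.763, -0.0]
wrist_force: [0.1, 0.1, -1.8]
opening: 0.176
time_s: 8.7
eef_pos: [0.5497, 0.0318, 0.1332]
eef_rot: [-0.0, 0.646, 0.763, -0.0]
wrist_force: [0.6, -0.3, -1.8]
opening: 0.17
time_s: 8.95
eef_pos: [0.5497, 0.0318, 0.1323]
eef_rot: [0.0, 0.646, 0.763, -0.0]
wrist_force: [-0.6, -0.5, -1.8]
opening: 0.171
```

```bash
python3 -m pendant '[[[0,0,-1,0,0],[0,0,0,0,0]]]';python3 -m pendant '[[[0,0,-1,0,0],[0,0,0,0,0]]]'
```

```text
time_s: 9.2
eef_pos: [0.5497, 0.0318, 0.1313]
eef_rot: [0.0, 0.646, 0.763, -0.0]
wrist_force: [-1.2, -0.8, -0.6]
opening: 0.175
time_s: 9.45
eef_pos: [0.5497, 0.0318, 0.1304]
eef_rot: [0.0, 0.646, 0.763, 0.0]
wrist_force: [-1.7, -0.3, 0.5]
opening: 0.173
```

```bash
python3 -m pendant '[[[0,0,0,0,25],[0,0,0,0,40],[0,0,0,0,55],[0,0,0,0,55]]]';python3 -m pendant '[[[0,0,15,0,55],[0,0,35,0,55],[0,0,45,0,55],[0,0,0,0,55]]]';python3 -m pendant '[[[-12,-40,0,0,70],[-16,-55,0,0,70],[-16,-55,0,0,70],[-16,-55,0,0,70],[-12,-38,0,0,70],[0,0,0,0,70]]]'
python3 - <<'E'
from ov import *
im=[]
for n in ['side','top']:
    c=cam(n)
    X,Y=.5512,.0325;z=.069
    overlay(c,n+'4.png',[(X,Y,.095,.0245,(0,255,255)),(X,Y,z+.032,.015,(0,0,255)),(X,Y,z+.105,.0075,(255,0,255))],(.5512,.032,.13),(24,30),12)
    overlay(c,n+'4k.png',[(.4765,-.211,.0,.026,(0,255,255)),(.4765,-.211,.103,.0105,(0,0,255))],(.4765,-.211,.05),(24,30),12)
    im+=[cv2.imread('pics/'+n+'4.png'),cv2.imread('pics/'+n+'4k.png')]
    for t in ['arbor_end','arbor_mid','knocker_mid']:
        for d in spotter.tip_of(n,t)[:4]:
            w=world(c,d['at']); print(n,t,round(d['confidence'],2),w.round(4),pix(c,w).round(1))
cv2.imwrite('pics/ov4.png',cv2.resize(np.hstack(im),(800,250),interpolation=cv2.INTER_AREA) if 0 else cv2.resize(np.vstack([np.hstack([im[0],im[2]])]),(800,500),interpolation=cv2.INTER_AREA))
cv2.imwrite('pics/ov4k.png',cv2.resize(np.hstack([im[1],im[3]]),(800,500),interpolation=cv2.INTER_AREA))
s=monitor.get_obs(); print(s['time_s'],s['eef_pos'],s['wrist_force'],s['torque'],s['opening'])
E
```

```text
time_s: 9.95
eef_pos: [0.5497, 0.0319, 0.1303]
eef_rot: [0.0, 0.646, 0.763, 0.0]
wrist_force: [0.4, 0.2, 0.4]
opening: 0.645
time_s: 10.45
eef_pos: [0.5526, 0.0315, 0.231]
eef_rot: [0.004, 0.646, 0.763, 0.003]
wrist_force: [1.2, -1.1, 0.4]
opening: 0.646
time_s: 11.2
eef_pos: [0.4767, -0.2135, 0.2253]
eef_rot: [-0.0, 0.648, 0.762, -0.0]
wrist_force: [0.4, 1.2, -0.4]
opening: 0.819
side arbor_end 0.5 [0.5527 0.03   0.1709] [254.9 168.1]
side arbor_mid 0.54 [0.4469 0.3573 0.0481] [208.9 134. ]
side arbor_mid 0.46 [0.5515 0.0319 0.1247] [254.  180.8]
side knocker_mid 0.87 [ 0.4779 -0.2097  0.0524] [236.  272.6]
side knocker_mid 0.46 [ 0.7372 -0.0132  0.001 ] [320.3 218.9]
top arbor_end 0.65 [0.4446 0.3528 0.104 ] [133.9 223.2]
top arbor_end 0.61 [0.5571 0.457  0.1076] [100.4 183.1]
top arbor_end 0.6 [0.5492 0.0331 0.1751] [246.7 185.6]
top arbor_end 0.55 [ 0.4758 -0.2105  0.0496] [327.9 218.4]
top arbor_mid 0.63 [0.5469 0.0328 0.126 ] [247.2 189.2]
top arbor_mid 0.48 [0.4473 0.3527 0.0532] [139.8 223.3]
top arbor_mid 0.41 [0.5622 0.4601 0.0489] [107.9 184.7]
11.6 [ 0.47800208 -0.21019736  0.22530762] [-0.17252796 -0.205776   -0.9152059 ] [0.00817249 0.01168256 0.00066182] 0.8190125496057948
```

View pics/ov4.png

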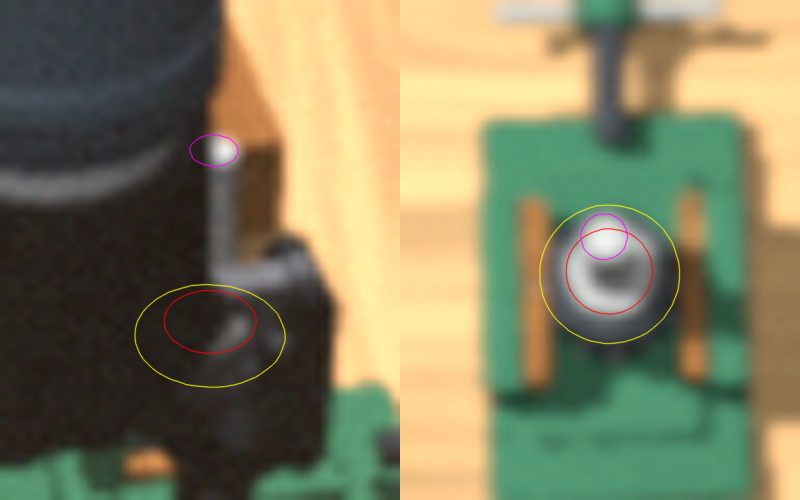

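View pics/ov4k.png

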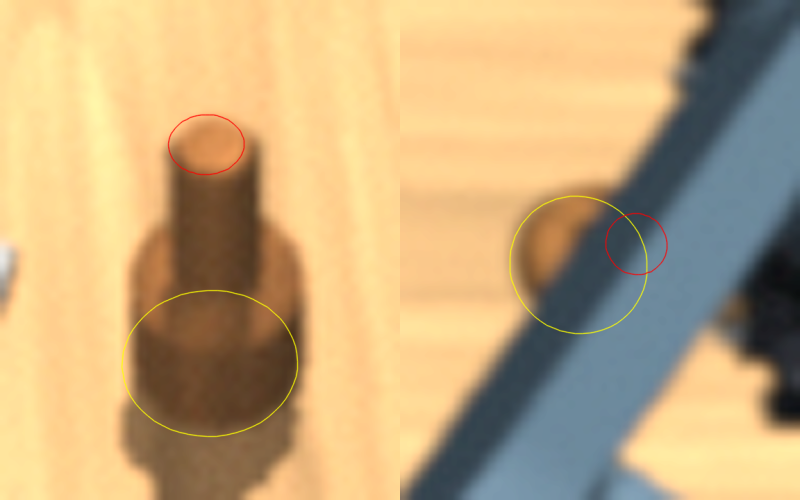

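The arbor stands upright and alone in the chuck; in the top view its end and collar fit the model circles at (605,238) and (608,272). The knocker handle is about 2 mm from the model in the side view. Now to grip it.

```bash
python3 -m pendant '[[[-0.5,-1,-40,0,70],[0,0,-50,0,70],[0,0,-45,0,70],[0,0,-27,0,70],[0,0,-10,0,70],[0,0,0,0,0],[0,0,0,0,0],[0,0,0,0,0]]]';python3 -m pendant '[[[0,0,0,0,0],[0,0,0,0,0],[0,0,0,0,0]]]';python3 -m pendant '[[[0,0,2,0,0],[0,0,15,0,0],[0,0,40,0,0],[0,0,50,0,0],[0,0,50,0,0],[0,0,43,0,0],[0,0,0,0,0]]]'
```

```text
time_s: 12.6
eef_pos: [0.4782, -0.2128, 0.0549]
eef_rot: [0.001, 0.646, 0.763, 0.0]
wrist_force: [-1.6, 0.2, 6.0]
opening: 0.299
time_s: 12.98
eef_pos: [0.4781, -0.2128, 0.0549]
eef_rot: [0.001, 0.646, 0.763, 0.0]
wrist_force: [-1.2, 0.1, 5.9]
opening: 0.299
time_s: 13.85
eef_pos: [0.4791, -0.2135, 0.2584]
eef_rot: [0.004, 0.646, 0.763, 0.0]
wrist_force: [0.4, -0.5, -2.8]
opening: 0.298
```

```bash
python3 -m pendant '[[[10,35,0,0,0],[16,55,0,0,0],[16,55,0,0,0],[16,55,0,0,0],[13,45,0,0,0],[0,0,0,0,0],[0,0,0,0,0]]]'
python3 - <<'E'
from ov import *
c=cam('side')
s=monitor.get_obs(); p=s['eef_pos']; print(s['time_s'],p,s['eef_rot'],s['wrist_force'],s['torque'],s['opening'])
X,Y=.5512,.0325;z=.069;f=p[2]-.055
overlay(c,'ov5.png',[(X,Y,.095,.0245,(0,255,255)),(X,Y,z+.032,.015,(0,0,255)),(X,Y,z+.105,.0075,(255,0,255)),(p[0]+.0015,p[1]+.0006,f,.026,(0,255,0)),(p[0]+.0015,p[1]+.0006,f+.04,.026,(0,255,0))],(.5512,.032,.16),(24,30),10)
E
```

```text
time_s: 14.72
eef_pos: [0.5473, 0.0328, 0.2521]
eef_rot: [-0.001, 0.646, 0.764, -0.001]
wrist_force: [0.0, 0.2, -2.4]
opening: 0.3
14.775 [0.54748657 0.0321864  0.25236925] [-6.24939769e-04  6.46257814e-01  7.63118614e-01 -6.54276556e-04] [-0.20264063  0.01591279 -2.0084932 ] [-0.05109573  0.0083245   0.02411117] 0.3026606708579215
```

View pics/ov5.png

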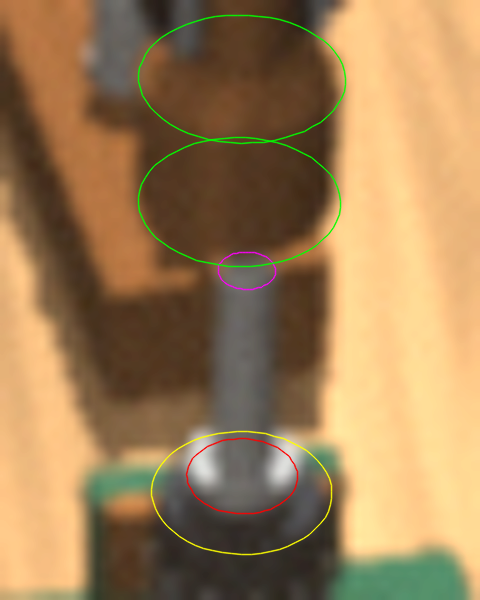

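The knocker head (centre col 238) is above the arbor (col 245) and nearly centred. I'll shift it +2 mm in x and come down.

```bash
python3 -m pendant '[[[2,0,-9,0,0],[0,0,-8,0,0],[0,0,0,0,0]]]';python3 -m pendant '[[[0,0,-2,0,0],[0,0,0,0,0]]]';python3 -m pendant '[[[0,0,-2,0,0],[0,0,0,0,0]]]'
```

```text
time_s: 15.15
eef_pos: [0.5494, 0.0324, 0.2349]
eef_rot: [-0.001, 0.646, 0.763, -0.001]
wrist_force: [0.0, 0.5, -3.6]
opening: 0.301
time_s: 15.4
eef_pos: [0.5502, 0.0328, 0.2343]
eef_rot: [0.0, 0.646, 0.763, 0.0]
wrist_force: [-0.3, 0.5, -2.5]
opening: 0.302
time_s: 15.65
eef_pos: [0.5501, 0.0329, 0.2322]
eef_rot: [-0.0, 0.646, 0.763, -0.0]
wrist_force: [-0.4, 0.1, -2.3]
opening: 0.3
```

```bash
for i in 1 ; do python3 -m pendant '[[[0,0,-1,0,0],[0,0,0,0,0]]]';python3 -m pendant '[[[0,0,-1,0,0],[0,0,0,0,0]]]';python3 -m pendant '[[[0,0,-1,0,0],[0,0,0,0,0]]]';done | grep -E 'eef_pos|wrist'
```

```text
eef_pos: [0.5502, 0.0329, 0.2312]
wrist_force: [0.2, -0.8, -2.3]
eef_pos: [0.5502, 0.0329, 0.2302]
wrist_force: [-0.1, 0.9, -2.7]
eef_pos: [0.5502, 0.0329, 0.2293]
wrist_force: [0.0, 0.6, -2.0]
```

```bash
{ python3 -m pendant '[[[0,0,-1,0,0],[0,0,0,0,0]]]';python3 -m pendant '[[[0,0,-1,0,0],[0,0,0,0,0]]]';python3 -m pendant '[[[0,0,-1,0,0],[0,0,0,0,0]]]'; } | grep -E 'eef_pos|wrist'
```

```text
eef_pos: [0.5504, 0.0328, 0.2286]
wrist_force: [-0.2, -0.8, -0.2]
eef_pos: [0.5505, 0.0328, 0.2278]
wrist_force: [0.6, -0.3, 2.6]
eef_pos: [0.5506, 0.0328, 0.2269]
wrist_force: [-0.9, 0.4, 5.1]
```

```bash
{ python3 -m pendant '[[[0,0,-1,0,0],[0,0,0,0,0]]]';python3 -m pendant '[[[0,0,-1,0,0],[0,0,0,0,0]]]';python3 -m pendant '[[[0,0,-1,0,0],[0,0,0,0,0]]]'; } | grep -E 'eef_|wrist'
```

```text
eef_pos: [0.5508, 0.0328, 0.2264]
eef_rot: [0.001, 0.646, 0.763, 0.0]
wrist_force: [-1.2, 0.8, 6.3]
eef_pos: [0.551, 0.0328, 0.2259]
eef_rot: [0.001, 0.646, 0.763, 0.001]
wrist_force: [-2.6, 0.6, 9.8]
eef_pos: [0.5512, 0.0327, 0.2254]
eef_rot: [0.001, 0.646, 0.763, 0.001]
wrist_force: [-2.7, -0.6, 11.5]
```

```bash
{ python3 -m pendant '[[[-0.3,0,-1,0,0],[0,0,0,0,0]]]';python3 -m pendant '[[[-0.3,0,-1,0,0],[0,0,0,0,0]]]';python3 -m pendant '[[[-0.3,0,-1,0,0],[0,0,0,0,0]]]'; } | grep -E 'eef_|wrist'
```

```text
eef_pos: [0.5512, 0.0327, 0.225]
eef_rot: [0.002, 0.646, 0.763, 0.001]
wrist_force: [-2.0, 0.2, 14.2]
eef_pos: [0.5512, 0.0327, 0.2244]
eef_rot: [0.002, 0.646, 0.763, 0.001]
wrist_force: [-1.7, 0.6, 16.5]
eef_pos: [0.5513, 0.0326, 0.224]
eef_rot: [0.003, 0.646, 0.763, 0.002]
wrist_force: [-2.7, 1.5, 18.6]
```

```bash
{ python3 -m pendant '[[[-0.3,0,-1,0,0],[0,0,0,0,0]]]';python3 -m pendant '[[[-0.3,0,-1,0,0],[0,0,0,0,0]]]'; } | grep -E 'eef_|wrist'
```

```text
eef_pos: [0.5513, 0.0326, 0.2236]
eef_rot: [0.003, 0.646, 0.763, 0.002]
wrist_force: [-3.2, -0.5, 20.8]
eef_pos: [0.5513, 0.0326, 0.2231]
eef_rot: [0.003, 0.646, 0.763, 0.002]
wrist_force: [-3.0, 0.5, 22.4]
```

```bash
{ python3 -m pendant '[[[-0.2,0,-0.7,0,0],[0,0,0,0,0]]]';python3 -m pendant '[[[-0.2,0,-0.7,0,0],[0,0,0,0,0],[0,0,0,0,0]]]'; } | grep -E 'eef_|wrist'
```

```text
eef_pos: [0.5513, 0.0326, 0.2229]
eef_rot: [0.004, 0.646, 0.763, 0.002]
wrist_force: [-2.5, 1.1, 25.6]
eef_pos: [0.5514, 0.0326, 0.2228]
eef_rot: [0.004, 0.646, 0.763, 0.002]
wrist_force: [-4.1, 1.0, 27.6]
```

The force rose evenly while the arbor sank. It then stiffened, with no further sinking at a bearing force of about 30 N, so the collar is on its stop. Backing off and looking.

```bash
python3 -m pendant '[[[0.5,0,4,0,0],[0.5,0,6,0,0],[0.7,0,12,0,0],[0,0,15,0,0],[0,0,10,0,0],[0,0,0,0,0]]]'
python3 - <<'E'
from ov import *
c=cam('side')
s=monitor.get_obs(); print(s['time_s'],s['eef_pos'],s['eef_rot'],s['wrist_force'],s['opening'])
X,Y=.5512,.0325;z=.063
overlay(c,'ov6.png',[(X,Y,.095,.0245,(0,255,255)),(X,Y,z+.032,.015,(0,0,255)),(X,Y,z+.105,.0075,(255,0,255))],(.5512,.032,.16),(24,30),10)
E
```

```text
time_s: 20.52
eef_pos: [0.5507, 0.0328, 0.2652]
eef_rot: [0.001, 0.646, 0.763, 0.001]
wrist_force: [0.2, -0.5, -1.4]
opening: 0.3
20.575 [0.55019567 0.03286144 0.26432775] [3.59740586e-04 6.46033548e-01 7.63308900e-01 2.23046796e-04] [ 0.10317003 -0.48561161 -2.09413374] 0.29944990121340126
```

View pics/ov6.png

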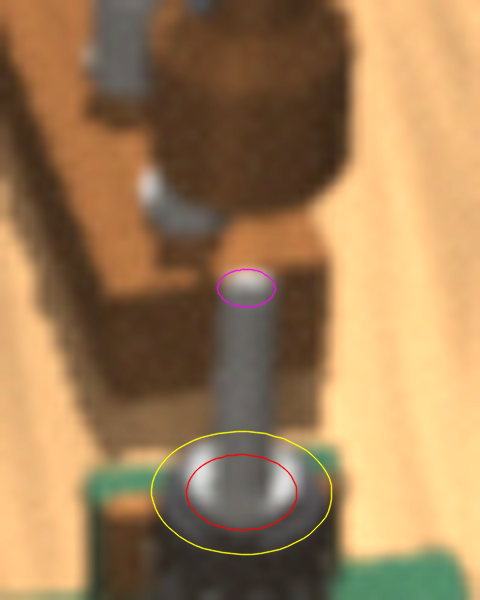

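The collar ring moved down about 17 px (roughly 6.5 mm) from ov5, to (245,482) right on the chuck's back. This agrees with TCP 0.2228 − 0.0549 = 0.168 m for the end height. Returning the knocker; its height at bench contact will also show whether it slipped in the grip.

```bash
python3 -m pendant '[[[-10,-35,0,0,0],[-16,-55,0,0,0],[-16,-55,0,0,0],[-16,-55,0,0,0],[-14,-45,0,0,0],[0,0,0,0,0],[0,0,0,0,0]]]' && python3 -m pendant '[[[0,0,-35,0,0],[0,0,-50,0,0],[0,0,-50,0,0],[0,0,-40,0,0],[0,0,-20,0,0],[0,0,-5,0,0],[0,0,0,0,0],[0,0,0,0,0]]]'
```

```text
time_s: 21.45
eef_pos: [0.4778, -0.2117, 0.2633]
eef_rot: [-0.001, 0.646, 0.763, 0.0]
wrist_force: [-0.1, -0.1, -2.1]
opening: 0.305
time_s: 22.45
eef_pos: [0.479, -0.2124, 0.0652]
eef_rot: [0.001, 0.646, 0.763, 0.0]
wrist_force: [-0.1, 0.2, -2.6]
opening: 0.302
```

```bash
{ python3 -m pendant '[[[0,0,-4,0,0],[0,0,-3,0,0],[0,0,0,0,0]]]';python3 -m pendant '[[[0,0,-1,0,0],[0,0,0,0,0]]]';python3 -m pendant '[[[0,0,-1,0,0],[0,0,0,0,0]]]';python3 -m pendant '[[[0,0,-1,0,0],[0,0,0,0,0]]]'; } | grep -E 'eef_|wrist'
```

```text
eef_pos: [0.4778, -0.212, 0.0566]
eef_rot: [-0.0, 0.646, 0.763, -0.0]
wrist_force: [-0.6, -0.0, -2.3]
eef_pos: [0.4779, -0.2121, 0.0558]
eef_rot: [-0.0, 0.646, 0.763, -0.0]
wrist_force: [-0.1, 0.6, -1.9]
eef_pos: [0.4781, -0.2122, 0.055]
eef_rot: [0.0, 0.646, 0.763, -0.0]
wrist_force: [-0.8, 0.2, -1.3]
eef_pos: [0.4782, -0.2123, 0.055]
eef_rot: [0.0, 0.646, 0.763, -0.0]
wrist_force: [-4.6, 1.2, 8.4]
```

The bench stops it at 0.0550, as before the drive, so it didn't slip. Releasing.

```bash
{ python3 -m pendant '[[[0,0,1,0,0],[0,0,0,0,0],[0,0,0,0,40],[0,0,0,0,60],[0,0,0,0,70],[0,0,0,0,70],[0,0,0,0,70]]]';python3 -m pendant '[[[0,0,20,0,70],[0,0,45,0,70],[0,0,50,0,70],[0,0,40,0,70],[0,0,0,0,70]]]'; python3 -m pendant '[[[-20,-40,20,0,70],[-20,-50,20,0,70],[-20,-50,20,0,70],[-20,-40,0,0,70],[0,0,0,0,70]]]'; } | grep -E 'eef_pos|wrist|time|open'
python3 - <<'E'
from ov import *
im=[]
c=cam('side'); save(c,'side7.png',(90,60,430,400),1.5)
overlay(c,'a7.png',[(.5512,.0325,.168,.0075,(255,0,255))],(.5512,.0325,.12),(24,24),12)
t=cam('top'); overlay(t,'b7.png',[(.5512,.0325,.095,.0245,(0,255,255)),(.5512,.0325,.168,.0075,(255,0,255))],(.5512,.0325,.12),(24,24),12)
cv2.imwrite('pics/end7.png',cv2.resize(np.hstack([cv2.resize(cv2.imread('pics/side7.png'),(400,400)),cv2.resize(cv2.imread('pics/a7.png'),(400,400))]),(800,400)))
for n,k in(('side',c),('top',t)):
  for th in ['knocker_mid','arbor_end','arbor_collar']:
    for d in spotter.tip_of(n,th)[:4]:
        print(n,th,round(d['confidence'],2),world(k,d['at']).round(4))
s=monitor.get_obs(); print(s['time_s'],s['eef_pos'],s['wrist_force'])
E
```

```text
time_s: 24.45
eef_pos: [0.478, -0.2121, 0.0549]
wrist_force: [0.3, 0.5, 0.3]
opening: 0.821
time_s: 25.08
eef_pos: [0.48, -0.2136, 0.214]
wrist_force: [-0.1, -0.5, -0.1]
opening: 0.822
time_s: 25.7
eef_pos: [0.3961, -0.3943, 0.2685]
wrist_force: [-0.5, -0.2, 0.5]
opening: 0.816
side knocker_mid 0.74 [ 3.738e-01 -1.838e-01  2.000e-04]
side knocker_mid 0.65 [ 0.4767 -0.2095  0.0514]
side knocker_mid 0.57 [ 0.7162 -0.2529 -0.0052]
side knocker_mid 0.47 [ 0.7368 -0.0159  0.0024]
side arbor_end 0.68 [0.562  0.4572 0.1049]
side arbor_end 0.53 [0.5521 0.031  0.1695]
side arbor_collar 0.71 [0.5596 0.4583 0.0317]
side arbor_collar 0.7 [0.5496 0.0354 0.0957]
top knocker_mid 0.8 [ 0.4786 -0.2075  0.0501]
top arbor_end 0.67 [0.5531 0.0312 0.1696]
top arbor_end 0.62 [0.4449 0.3517 0.1048]
top arbor_end 0.42 [0.5581 0.4589 0.1054]
top arbor_collar 0.6 [0.5471 0.0303 0.1022]
top arbor_collar 0.46 [0.5585 0.4573 0.0274]
top arbor_collar 0.4 [0.4483 0.3563 0.0311]
26.1 [ 0.39855688 -0.39121216  0.26979506] [-0.8983313   0.23589006 -0.5034088 ]
```

View pics/end7.png

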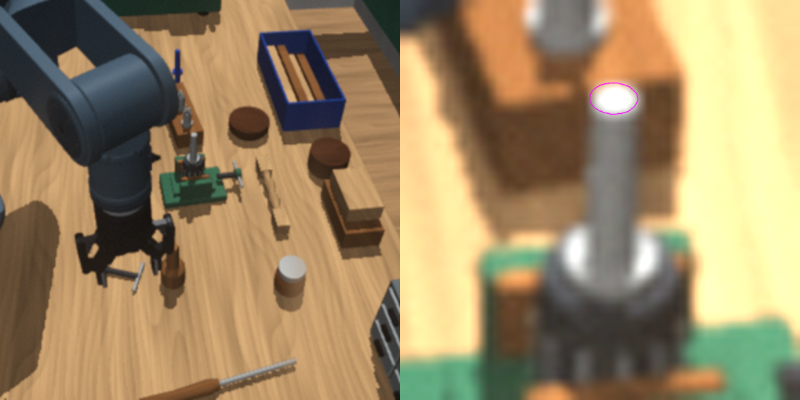

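The arbor end fits the z = 0.168 m circle at (613,98), the collar sits on the chuck, and the knocker stands upright. Handing in.

```bash
python3 -c "
from bench import order; print(order.hand_in())"
```

```text
the job is handed in; nothing more can be done
None
```

The arbor is fitted in the chuck and driven home with the knocker. The knocker is back upright on the bench where it stood, and the job was handed in at about 26 s. No verdict came back.

- **Setting in:** I took the plain arbor from the far (+y) hole of the rack and lowered it taper down into the socket. It met light contact about 6 mm short of home, and I let go there. It stood by itself.
- **Driving:** I pressed with the knocker in steps of about 1 mm. The force rose evenly and then stiffened with no further sinking, as it would at the stop. The highest bearing reading between steps was about 30 N.
- **Checks that it is home:** The knocker face stopped at a height of 0.168 m, which puts the collar's underside at about 0.095 m, level with the chuck's back. The end also fits a 0.168 m circle in the last side picture. The knocker met the bench at the same tool height before and after (0.0549 and 0.0550 m), so it had not slipped in the grip.
- **Checks that disagreed:** The detector put the arbor's end at about 0.1695 m in both views. It put the collar at 0.0957 m from the side but 0.102 m from the top. I trusted the contact heights, because the detector is only good to about 4 mm and the top reading had lower confidence. A gap of a few tenths of a millimetre would not show in the pictures.
- **Everything else:** I saw nothing else disturbed in the last picture, but I did not measure the other objects again.

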